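Set up the bedside mirror for the eyedrops

ROBOT

A 6-joint arm with a two-finger parallel gripper is mounted at the origin on the work surface. World frame = base frame: x ahead of the robot, y to its left, z up, the work surface at z = 0. Lengths are in m, angles in rad, forces in N, time in s.
With the tool pointing down it reaches from about 0.275 to 0.725 m from the base axis. Payload 15.9 kg.
Tool frame: the origin (TCP) lies at the very end of the fingers, on their centre line; the grasp point (between the pads) lies 19 mm behind it; x points along the fingers, y is the direction in which the jaws open and shut, and the axes are right-handed (so a half turn about x gives the same grasp; the last joint's range is limited). The gripper opens to 85 mm and grips with 20 to 120 N. Pads are 22 mm wide; open, the fingers measure 114 mm over their backs; the gripper's body (76 mm by 85 mm) begins 54 mm behind the grasp point. The pads swing forward as they close: fully open they stand 13 mm farther back than shut.
Start: joints at [-1.221, 0.213, -0.034, 1.323, 0, 1.571], TCP at [0.171, -0.47, 0.231] pointing down, gripper open.
Joint ranges: [-2.98, 2.98], [-0.74, 1.72], [-1.14, 1.35], [-2.1, 2.04], [-1.57, 1.44], [-3.14, 3.14]. Speed limits (rad/s): [1.89, 1.89, 2.39, 2.57, 3.14, 3.14].

INTERFACE

Orientations are given as a unit quaternion [w, x, y, z].
In Python, from station import arm gives the robot as it stands. Calls block until the motion is done:
- arm.reach(position, orientation): joint-space move of the TCP to a pose.
- arm.move_straight(position, rotation=None, velocity=0.15, stop_force=None): straight line of the TCP; rotation=None keeps the orientation; velocity is the mean speed in m/s. With stop_force (N) it stops when the force on the tool has changed by that much, and returns True; else False.
- arm.move_j(angles): joint-space move.
- arm.let_go() and arm.grasp(force=None): open the fingers fully, or close them until they stop; force is the grip in N (None keeps the last).
- arm.pause(seconds).
- arm.ik(position, orientation): joint angles nearest the present ones, or None.
- arm.observe(): the state.
- arm.capture(name): name is "scene" or "top"; returns (picture, depth): 480x640x3 uint8, red, green, blue; 480x640 float32, m along the optical axis (not along the pixel's ray), 0 where there is no reading.
- arm.camera_params(name): a dict with "vertical_fov" (degrees; the focal length in pixels is half the picture's height over the tangent of half this angle, whatever the lens; pixels are square), "cx", "cy" (the principal point, pixels), "dist_coeffs" ([k1, k2, p1, p2, k3] as OpenCV has them; the pictures are not rectified), "R" (3x3) and "t" (3): a world point X has camera coordinates R X + t. Camera axes: x right, y down, z forward; pixel columns grow to the right and rows downward; lengths in m; the calibration is good to about 2 mm. A picture is of the moment at which its call begins. camera_params takes no time and is no camera call.
A pose or a line that the arm cannot do raises arm.IKError and nothing moves.
- arm.close_job(): hands the job in, once; it reports no verdict.
Trained networks look in the newest picture that a camera, given by its name, has taken for a name from the list of things; names that differ only in an ending like _2 or _b are one class to them, and where a whole thing is asked for, a point or a joint stands for the part that bears it (a point fixed in the world has none). Each returns a list of dicts, best first, with "score" (0 to 1); they miss things now and then, are a little off and sometimes report something else, mostly with a low value. They report only what shows in the picture. A call takes as long as a camera call.
- arm.silhouettes(thing, camera): "region" (480x640 bool, what is visible of it) and "location" ([column, row] in pixels, amid what is visible of it).
The state is a dict: "time_s": time; "joint_positions": joint angles; "qd": joint speeds; "tau": joint torques, N m; "tcp_pos": TCP position; "tool_rot": TCP orientation; "ft_force": force on the tool from outside, world axes, zero at the start; "torque": the same for the moment, N m; "opening": opening from 0.0 (shut) to 1.0 (fully open).
Only numpy, scipy, OpenCV 4.12 (cv2) and the standard library are available. Lean on these libraries where they do the work, as an engineer would, in place of code of your own. Each camera call takes 0.05 s, during which the arm holds its last target. There are 200 camera calls.

TASK

Get the mirror ready for the evening eyedrops: first slide the white mirror stand along its rail until its pointer is at the middle of the red mark, and only then swing its red-tipped clamp lever fully over, away from the robot, to lock it there. After that take the hand mirror out of the groove in the silicone mat and stand it on its long edge, right way up as it was, fully down in the slot of the stand (either face forward), and let go. Leave the stand on its mark, the lever locked, and the other things on the cart where they are.

Things in the scene. Friction and masses are not known exactly. Their poses are not given: they have to be found in the camera images.
- mirror: flat steel hand mirror standing on its long edge: a rectangular head 8 mm thick (x), 110 mm long (y), 80 mm high (z), with a flat handle 8 mm thick and 16 mm high that runs on 81 mm from the +y end of the head at mid-height; 0.18 kg, centre of mass about 6 mm to +y of the head's centre. Origin: middle of the head's lower edge; z up. Take it across its 8 mm thickness at the upper edge of the head.
- mat: fixed pale teal silicone mat 300 x 240 x 6 mm, origin at the middle of its underside. On it two ribs 90 mm long and 25 mm high form the groove, 11 mm wide, along the mat's y at x = +80 mm, in which the mirror stands on the mat's top (6 mm up); eyedrop bottles, jar and case stand on the rest of it.
- rail: fixed rail: grey base plate 100 (x) x 380 (y) x 10 mm with a steel bar 30 mm wide along y on it up to 22 mm; origin at the middle of its underside. The stand slides along its y.
- carriage (a joint): travel of the mirror stand along the rail's +y, 0 to 0.16 m, about 3 N of friction; it stays where it is left. The stand is a grey saddle 50 mm wide from 22 to 40 mm above the table with a white slotted holder on it, 35 mm (x) by 134 mm (y), from 40 to 68 mm above the table, which can be gripped across its 35 mm, and a lever ear at its -y end.
- lever (a joint): angle of the clamp lever: 0 = leaning 45 degrees to the rail's -x (towards the robot), unlocked; 1.57 = leaning 45 degrees to +x, fully over, locked. Stiff: it stays where it is left; about 1 to 2 N at the tip moves it.
- slot (a point): middle of the floor of the stand's slot, 40 mm above the table; it moves with the stand, y along the slot and the rail, z up. The slot is 11 mm wide (x) for its lower 20 mm, flares to 23 mm at its mouth 28 mm above the floor, and is 122 mm long inside (y) between end walls 6 mm thick, also 28 mm high.
- pointer (a point): tip region of the black pointer, 4 mm wide, on the +x side of the stand at the middle of its slot; 40 mm to +x of the slot's middle.
- mark: red mark, a plate 22 (x) x 10 (y) x 4 mm on the +x side of the rail's base plate; origin at the middle of its underside, axes as the rail's. The stand is at the mark when the pointer's y is the mark's y.
- lever_tip (a point): middle of the red ball (radius 9 mm) at the end of the clamp lever; the lever is a steel rod of radius 5 mm, 60 mm long from its pivot to this point. The pivot moves with the stand: 105 mm to -y of the slot's middle and 4 mm above its floor (44 mm above the table), axis along y.
- drops_a: eyedrop bottle, white with blue cap, 28 mm across, 62 mm high; leave alone. Origin: middle of its underside.
- drops_b: eyedrop bottle, white with orange cap, 28 mm across, 62 mm high; leave alone. Origin: middle of its underside.
- jar: green glass jar with white screw lid, 60 mm across, 58 mm high; leave alone. Origin: middle of its underside.
- case: blue and grey plastic hearing-aid case with toggle latch, 52 x 72 x 30 mm; leave alone. Origin: middle of its underside.
- mug: white mug, 76 mm across, 90 mm high; leave alone. Origin: middle of its underside.
- pills: pill box with seven coloured lids, 40 x 170 x 24 mm; leave alone. Origin: middle of its underside.

How it is judged:
By the outcome, as a careful person would: the job done as asked, in the order asked, and still so for the second after the job is handed in, with the robot touching nothing.
It also fails if it takes over 72 s, if anything falls off the work surface, if the arm or the gripper's body presses on something with over 40 N, if the wrist force passes 120 N, or if a joint passes its speed limit or range.

## Working session

There is one attempt and no reset: what is moved stays moved. The work goes in short steps, each a Python script; the robot and the scene stay as the last script left them, time stands still between calls to the robot, and variables do not carry over. Pictures are saved under pics/ and viewed, about 8 in all and at most 12, crops included, and the job is handed in when it is done.

```bash
ls; mkdir -p pics; python3 - <<'E'
from station import arm
import cv2,numpy as np
for c in ("scene","top"):
    p,d=arm.capture(c); cv2.imwrite(f"pics/{c}0.png",p[:,:,::-1]); np.savez(f"{c}0.npz",p=p,d=d)
    k=arm.camera_params(c); print(c,{a:np.round(np.array(b),4).tolist() for a,b in k.items()})
print(arm.observe())
E
```

```text
pics
scene {'vertical_fov': 47.7895, 'cx': 309.9131, 'cy': 237.4052, 'dist_coeffs': [0.0435, 0.0, 0.0, 0.0, 0.0], 'R': [[-0.1482, 0.9888, -0.0185], [0.54, 0.0652, -0.8391], [-0.8285, -0.1344, -0.5436]], 't': [0.0146, -0.2324, 1.6579]}
top {'vertical_fov': 57.1338, 'cx': 323.8951, 'cy': 233.2722, 'dist_coeffs': [-0.0301, 0.0, 0.0, 0.0, 0.0], 'R': [[-0.0134, -0.9999, -0.0057], [-0.9812, 0.0143, -0.1926], [0.1926, 0.003, -0.9813]], 't': [0.1011, 0.5575, 1.0912]}
{'time_s': 0.1, 'joint_positions': array([-1.22097156e+00,  2.13328039e-01, -3.49773908e-02,  1.32345715e+00,
        3.04318934e-05,  1.57078594e+00]), 'qd': array([ 0.00150184, -0.00013817,  0.00032028,  0.00135729, -0.0011163 ,
       -0.00031934]), 'tau': array([ 3.49748618e-03, -6.87247682e+01,  4.87807453e+01,  1.21624113e-02,
       -1.20193436e-04,  4.76738069e-05]), 'tcp_pos': array([ 0.17127903, -0.46944835,  0.23086261]), 'tool_rot': array([-0.12271735, -0.69626802, -0.12339392,  0.69636573]), 'ft_force': array([-1.05390023,  0.06214175, -0.61458821]), 'torque': array([ 0.06104015, -0.03484143, -0.03800457]), 'opening': 0.9989062829804431}
```

View pics/top0.png

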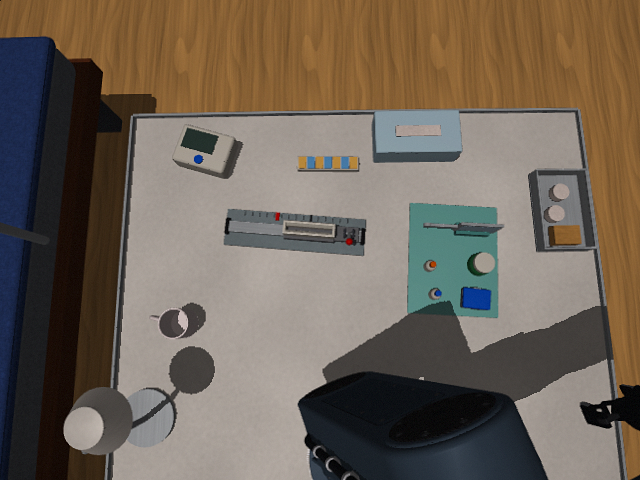

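View pics/scene0.png

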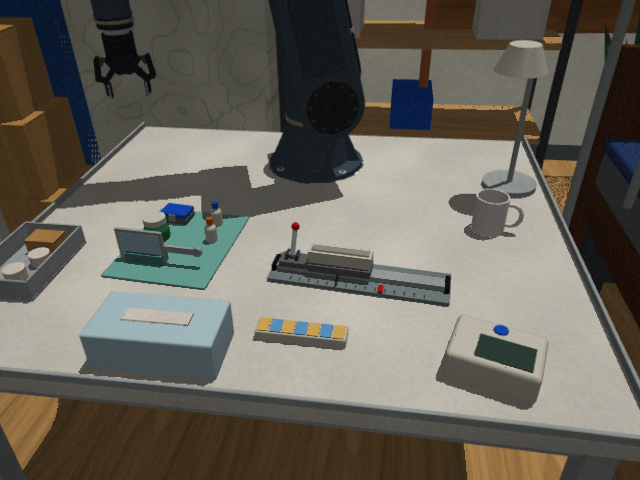

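The top view shows the rail from about (225,230) to (365,235), with the mark at (278,216), the pointer at (310,218) and the red ball at (349,241). The mirror is at about (465,228), with its handle to the left (+y). The scene view agrees. Next I'll measure these.

```bash
cat > h.py <<'E'
from station import arm
import cv2,numpy as np
from scipy.spatial.transform import Rotation as Rn
def K(c):
    k=arm.camera_params(c); f=240/np.tan(np.radians(k["vertical_fov"]/2))
    return np.array([[f,0,k["cx"]],[0,f,k["cy"]],[0,0,1]]),np.array(k["dist_coeffs"]),np.array(k["R"]),np.array(k["t"])
def rays(c,uv):
    k,d,R,t=K(c); n=cv2.undistortPoints(np.asarray(uv,float).reshape(-1,1,2),k,d)[:,0]
    return np.c_[n,np.ones(len(n))]
def on_z(c,uv,z):           # pixel -> world at height z
    _,_,R,t=K(c); r=rays(c,uv)@R; o=-R.T@t
    return o+r*((z-o[2])/r[:,2])[:,None]
def cloud(c,region,depth):  # region pixels -> world by depth
    _,_,R,t=K(c); v,u=np.nonzero(region&(depth>0))
    return (rays(c,np.c_[u,v])*depth[v,u][:,None]-t)@R
def proj(c,X):
    k,d,R,t=K(c); return cv2.projectPoints(np.asarray(X,float).reshape(-1,3),cv2.Rodrigues(R)[0],t,k,d)[0][:,0]
def tri(uv):                # {cam:uv} -> least-squares point, residual
    A=np.zeros((3,3));b=np.zeros(3);L=[]
    for c,p in uv.items():
        _,_,R,t=K(c); r=(rays(c,[p])@R)[0]; r/=np.linalg.norm(r); P=np.eye(3)-np.outer(r,r); o=-R.T@t
        A+=P;b+=P@o;L.append((P,o))
    X=np.linalg.solve(A,b); return X,[np.linalg.norm(P@(X-o)) for P,o in L]
E
python3 - <<'E'
from h import *
np.set_printoptions(precision=4,suppress=True)
D={}
for c in ("scene","top"): p,D[c]=arm.capture(c)
for th in "mirror mat rail carriage mark lever_tip pointer slot drops_a jar case".split():
    loc={}
    for c in ("scene","top"):
        s=arm.silhouettes(th,c)
        for q in s[:2]:
            if q["score"]<.3: continue
            X=cloud(c,q["region"],D[c])
            print(th,c,round(q["score"],2),np.array(q["location"]),q["region"].sum(),"min",X.min(0),"max",X.max(0),"med",np.median(X,0))
            np.save(f"m_{th}_{c}.npy",q["region"]) if q is s[0] else 0
        if s: loc[c]=s[0]["location"]
    if len(loc)==2: print("   tri",*tri(loc))
for c in D: np.save(f"d_{c}.npy",D[c])
E
```

```text
mirror scene 0.76 [148.5 242.7] 1439 min [ 0.4291 -0.4023 -0.0032] max [ 0.586  -0.1654  0.0885] med [ 0.5737 -0.291   0.0531]
mirror scene 0.36 [294.  237.4] 189 min [ 0.3583  0.0035 -0.0032] max [0.5679 0.0411 0.1042] med [0.541 0.032 0.075]
mirror top 0.76 [467.2 226.4] 515 min [ 0.5609 -0.3657 -0.0015] max [ 0.5972 -0.1665  0.0896] med [ 0.5693 -0.2804  0.0566]
mirror top 0.3 [348.2 239.1] 20 min [0.5263 0.0287 0.064 ] max [0.5515 0.0361 0.1059] med [0.5344 0.0321 0.1008]
   tri [ 0.5723 -0.2833  0.055 ] [np.float64(0.0023889024014008197), np.float64(0.0023889024014008527)]
mat scene 0.6 [184.8 260.2] 5293 min [ 0.3288 -0.3844 -0.0043] max [ 0.6533 -0.1201  0.0672] med [ 0.5705 -0.2266  0.0054]
mat top 0.57 [446.4 259.1] 8212 min [ 0.3381 -0.3862 -0.006 ] max [ 0.6511 -0.1203  0.0875] med [ 0.5007 -0.2356  0.0051]
   tri [ 0.4986 -0.2453 -0.0398] [np.float64(0.0016169695511139145), np.float64(0.0016169695511139186)]
rail scene 0.82 [355.1 275.5] 6889 min [ 0.3583 -0.0213 -0.0045] max [0.6432 0.3673 0.1042] med [0.5902 0.1644 0.0168]
carriage scene 0.94 [329.2 258.2] 2501 min [ 0.
[... 2359 characters left out ...]
2165)]
jar scene 0.59 [157.2 223. ] 472 min [ 0.4512 -0.3382  0.0089] max [ 0.5698 -0.2532  0.0841] med [ 0.4868 -0.3014  0.0565]
jar top 0.65 [480.  264.4] 509 min [ 0.4463 -0.3432  0.0146] max [ 0.5051 -0.2855  0.0704] med [ 0.4737 -0.3073  0.0616]
   tri [ 0.4725 -0.3091  0.044 ] [np.float64(0.0010994097117386949), np.float64(0.0010994097117386764)]
case scene 0.79 [181.7 213. ] 555 min [ 0.3245 -0.3591 -0.0024] max [ 0.4724 -0.2551  0.0653] med [ 0.4019 -0.2876  0.0322]
case top 0.85 [476.1 297.8] 586 min [ 0.3611 -0.3346  0.003 ] max [ 0.414  -0.2597  0.0404] med [ 0.3867 -0.2936  0.0341]
   tri [ 0.386  -0.2911  0.0242] [np.float64(0.00875481846973493), np.float64(0.00875481846973499)]
```

```bash
python3 - <<'E'
from h import *
np.set_printoptions(precision=4,suppress=True)
im={c:np.load(c+"0.npz")["p"] for c in ("top","scene")}
t=im["top"]; a=cv2.resize(t[204:260,215:375],None,fx=5,fy=5,interpolation=cv2.INTER_CUBIC); b=cv2.resize(t[200:260,400:515],None,fx=5,fy=5,interpolation=cv2.INTER_CUBIC)
o=np.zeros((590,800,3),np.uint8); o[:280]=a; o[285:585,:575]=b; cv2.imwrite("pics/crop_top.png",o[:,:,::-1])
s=im["scene"]; a=cv2.resize(s[215:310,260:460],None,fx=4,fy=4,interpolation=cv2.INTER_CUBIC)
cv2.imwrite("pics/crop_scene.png",a[:,:,::-1])
for c in im:
    h=cv2.cvtColor(im[c],cv2.COLOR_RGB2HSV); m=((h[...,0]<8)|(h[...,0]>172))&(h[...,1]>150)&(h[...,2]>90)
    n,l,st,ce=cv2.connectedComponentsWithStats(m.astype(np.uint8))
    for i in range(1,n):
        if st[i,4]>5 and 200<ce[i][1]<300: print(c,ce[i],st[i]); 
# clouds
for nm,th,lo,hi in (("holder top","slot",.062,.072),("holder top","slot",.062,.072),("mirror top","mirror",.078,.095)):
    for c in ("top","scene"):
        X=cloud(c,np.load(f"m_{th}_{c}.npy"),np.load(f"d_{c}.npy")); X=X[(X[:,2]>lo)&(X[:,2]<hi)]
        r=cv2.minAreaRect(X[:,:2].astype(np.float32)*1000); print(nm,c,len(X),r,np.median(X[:,2]))
X=cloud("scene",np.load("m_mirror_scene.npy"),np.load("d_scene.npy")); X=X[(X[:,2]>.04)&(X[:,2]<.082)&(X[:,0]>.55)]
p=np.polyfit(X[:,1],X[:,0],1); r=X[:,0]-np.polyval(p,X[:,1]); k=abs(r)<.006; p=np.polyfit(X[k,1],X[k,0],1); print("mirror front face x=f(y)",p,np.std(X[k,0]-np.polyval(p,X[k,1])), X[:,1].min(),X[:,1].max())
E
```

```text
top [277.32 215.76] [276 213   4   7  25]
top [348.5    241.2941] [346 238   6   7  34]
scene [295.3871 224.9032] [292 222   7   7  31]
scene [380. 288.] [378 285   5   7  33]
holder top top 425 ((567.6251831054688, 112.89690399169922), (176.2608642578125, 36.0991096496582), 84.3080062866211) 0.06621711190431956
holder top scene 587 ((569.3211059570312, 113.20559692382812), (176.5804901123047, 43.46473693847656), 84.24552917480469) 0.06617652469579705
holder top top 425 ((567.6251831054688, 112.89690399169922), (176.2608642578125, 36.0991096496582), 84.3080062866211) 0.06621711190431956
holder top scene 587 ((569.3211059570312, 113.20559692382812), (176.5804901123047, 43.46473693847656), 84.24552917480469) 0.06617652469579705
mirror top top 156 ((569.6126708984375, -308.982421875), (108.63412475585938, 9.695843696594238), 86.34215545654297) 0.0845762463798771
mirror top scene 221 ((571.4494018554688, -306.4602355957031), (110.6226806640625, 13.51518440246582), 86.02643585205078) 0.08361328781974371
mirror front face x=f(y) [0.0659 0.5931] 0.0018782091481415845 -0.36347717874441343 -0.16541705746757196
```

View pics/crop_top.png

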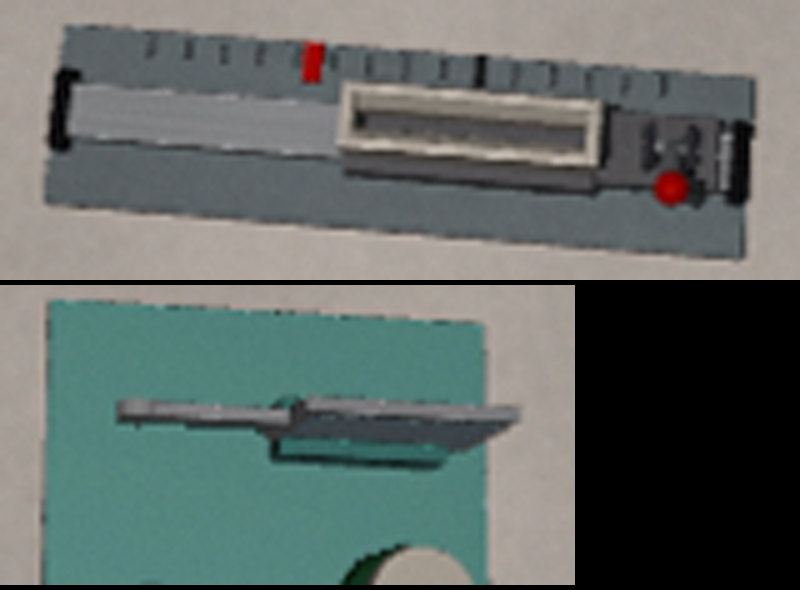

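View pics/crop_scene.png

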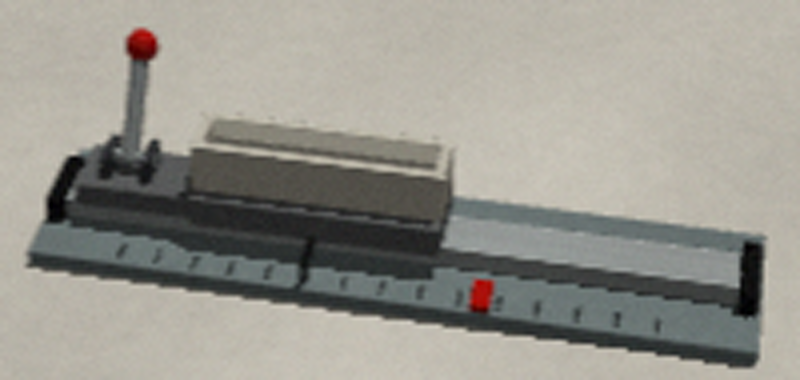

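The rail, the holder's rectangle, the mark, the pointer at crop (480,72) and the ball all show clearly. The mirror stands in the groove with its head overhanging the mat on the right. I'll turn these corners into poses.

```bash
python3 - <<'E'
from h import *
np.set_printoptions(precision=4,suppress=True)
ct=lambda P,o=(215,204),s=5:(np.array(P,float)+.5)/s-.5+np.array(o)
def rect(n,X):
    X=X[:,:2]; c=X.mean(0); e=X[1]-X[0]+X[2]-X[3]; print(n,"c",c,"len",np.linalg.norm(X[1]-X[0]),np.linalg.norm(X[2]-X[3]),"wid",np.linalg.norm(X[3]-X[0]),np.linalg.norm(X[2]-X[1]),"yaw of +y axis",np.degrees(np.arctan2(e[0],-e[1])))
    return c
rect("rail",on_z("top",ct([(65,25),(755,77),(743,260),(47,205)]),.010))
rect("holder",on_z("top",ct([(340,80),(606,97),(600,168),(337,148)]),.068))
sc=lambda P:ct(P,(260,215),4)
rect("rail s",on_z("scene",sc([(757,365),(27,262),(95,150),(765,235)]),.010)*1.)
print("holder s pts",on_z("scene",sc([(443,190),(190,145),(213,118),(452,152)]),.068))
print("mark top",on_z("top",[(277.3,215.8)],.014),"scene",on_z("scene",[(380.,287.)],.013),tri({"top":(277.3,215.8),"scene":(380,287.3)}))
print("ptr top",on_z("top",ct([(481,60)]),.012),on_z("top",ct([(481,72)]),.022),"scene tip",on_z("scene",sc([(303,288),(309,240)]),.012))
print("ball",tri({"top":(348.5,241.3),"scene":(295.4,224.9)}))
mo=lambda P:ct(np.array(P)-[0,285],(400,200),5)
rect("mirror top edge",on_z("top",mo([(303,398),(521,407),(517,416),(303,410)]),.086))
print("handle end",on_z("top",mo([(118,403),(118,420)]),.054))
rect("mat",on_z("top",mo([(48,300),(485,323),(485,420),(44,560)]),.006))
E
```

```text
rail c [0.5728 0.172 ] len 0.3783652501342742 0.3756706770697902 wid 0.10015042751286417 0.10072634029167994 yaw of +y axis -5.3276748045341105
holder c [0.57   0.1321] len 0.1377894117146421 0.1355224872930549 wid 0.0358470428479201 0.03739816156493089 yaw of +y axis -4.91976301217195
rail s c [0.579  0.1781] len 0.375484468140733 0.37043000216876065 wid 0.10890927606536156 0.10827614899475987 yaw of +y axis -5.463586396341174
holder s pts [[0.6041 0.2003 0.068 ]
 [0.5799 0.0675 0.068 ]
 [0.5533 0.0758 0.068 ]
 [0.5698 0.2031 0.068 ]]
mark top [[0.617  0.2193 0.014 ]] scene [[0.6122 0.2227 0.013 ]] (array([0.6166, 0.221 , 0.0154]), [np.float64(0.0018261959226090574), np.float64(0.0018261959226091166)])
ptr top [[0.6167 0.1283 0.012 ]] [[0.6076 0.128  0.022 ]] scene tip [[0.6212 0.1317 0.012 ]
 [0.5799 0.1304 0.012 ]]
ball (array([0.5288, 0.0335, 0.098 ]), [np.float64(0.0013231524745762175), np.float64(0.0013231524745762403)])
mirror top edge c [ 0.5704 -0.3084] len 0.11127714486458049 0.10917636219585385 wid 0.00625104561853874 0.005268208584720967 yaw of +y axis -2.8426303702574063
handle end [[ 0.582  -0.1665  0.054 ]
 [ 0.5729 -0.166   0.054 ]]
mat c [ 0.593  -0.2588] len 0.24077171011855159 0.2555492465378888 wid 0.14449021619848382 0.05468392021752519 yaw of +y axis 6.701759658683222
```

Pointer to mark is about 90 mm along the rail, whose yaw is about -5.2°. The holder's centre is at about (0.570, 0.1325). The ball shows the lever leaning about 30° towards the robot, at length 63 mm, which is plausible. Now I'll grip the holder, slide it and look.

```bash
cat >> h.py <<'E'
YAW=np.radians(-5.2)
xh=lambda a=YAW:np.array([np.cos(a),np.sin(a),0]); yh=lambda a=YAW:np.array([-np.sin(a),np.cos(a),0])
def quat(a,s=1):
    x=np.array([0,0,-1.]); y=s*xh(a); q=Rn.from_matrix(np.c_[x,y,np.cross(x,y)]).as_quat(); return np.r_[q[3],q[:3]]
def st(): 
    o=arm.observe(); print("t",round(o["time_s"],2),"tcp",np.round(o["tcp_pos"],4),"F",np.round(o["ft_force"],1),"open",round(o["opening"],3))
    return o
E
python3 - <<'E'
from h import *
P=np.array([.570,.1325,0])
for s in (1,-1): print(s,arm.ik(P+[0,0,.2],quat(YAW,s)),arm.ik([.571,-.302,.2],quat(np.radians(-3.5),s)))
s=1 if abs((arm.ik(P+[0,0,.2],quat(YAW,1)))[5])<abs((arm.ik(P+[0,0,.2],quat(YAW,-1)))[5]) else -1
print(s); q=quat(YAW,s)
arm.reach(P+[0,0,.16],q); st()
print(arm.move_straight(P+[0,0,.047],stop_force=15)); st()
arm.grasp(25); st()
p=arm.observe()["tcp_pos"]
arm.move_straight(p+.0902*yh(),velocity=.08); st()
p,_=arm.capture("scene"); cv2.imwrite("pics/slide.png",cv2.resize(p[200:310,260:460],None,fx=4,fy=4,interpolation=cv2.INTER_CUBIC)[:,:,::-1])
E
```

```text
1 [0.22839987 0.39779683 0.13959287 1.31259237 0.         1.88995332] [-0.48649682  0.53414828  0.35071053  1.38735858  0.          1.14538603]
-1 [ 0.22839987  0.39779683  0.13959287  1.31259237  0.         -1.25163933] [-0.48649682  0.53414828  0.35071053  1.38735858  0.         -1.99620662]
-1
t 3.87 tcp [0.5701 0.1319 0.1601] F [ 0.8 -0.1  1. ] open 1.0
False
t 4.77 tcp [0.5706 0.1325 0.0479] F [-0.3 -0.8 -0.1] open 0.997
t 5.28 tcp [0.5702 0.1326 0.0475] F [-3.2 -0.7  6.2] open 0.407
t 6.56 tcp [0.5788 0.2234 0.0475] F [ 6.   3.4 -1.1] open 0.405
```

View pics/slide.png

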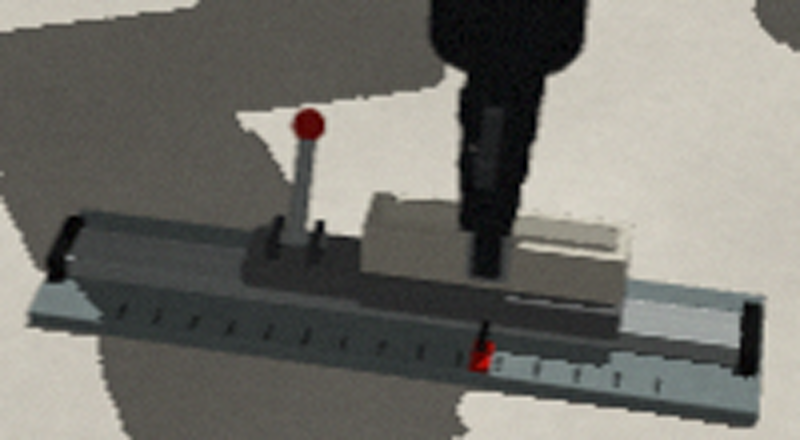

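The pointer (crop ≈ (485,330)) lines up with the middle of the red mark (483,357), and the opening matches 35 mm. I'll release, retreat to the lever's robot side and verify from both cameras before swinging the lever.

```bash
python3 - <<'E'
from h import *
q=quat(YAW,-1); S=np.array([.5788,.2234,0])
arm.let_go(); arm.move_straight(S+[0,0,.15],velocity=.25); st()
arm.grasp(30)
piv=S-.105*yh(); print("pivot",piv)
arm.reach(piv-.085*xh()+[0,0,.15],q); st()
a,_=arm.capture("scene"); b,_=arm.capture("top")
o=np.zeros((590,800,3),np.uint8)
o[:290,:]=cv2.resize(a[238:296,300:460],None,fx=5,fy=5,interpolation=cv2.INTER_CUBIC)
o[300:590]=cv2.resize(b[202:260,215:375],None,fx=5,fy=5,interpolation=cv2.INTER_CUBIC)
cv2.imwrite("pics/chk.png",o[:,:,::-1])
E
```

```text
t 7.72 tcp [0.579  0.2235 0.1504] F [-0.1  0.3 -0. ] open 0.999
pivot [0.56928358 0.11883214 0.        ]
t 9.08 tcp [0.4848 0.1264 0.1505] F [-0.5 -0.  -0.2] open 0.0
```

View pics/chk.png

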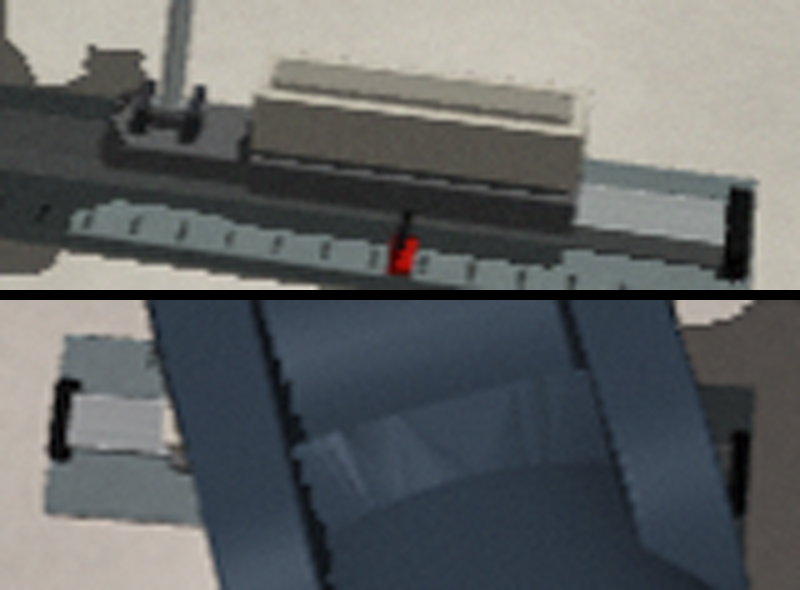

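The scene view puts the pointer within about 1 mm of the mark's middle, but the arm blocks the top view. I'll move aside briefly for a clear top look before locking.

```bash
python3 - <<'E'
from h import *
j=arm.observe()["joint_positions"].copy(); np.save("jlever.npy",j); k=j.copy(); k[0]-=.95; k[5]-=.0
arm.move_j(k); st()
a,_=arm.capture("scene"); b,_=arm.capture("top")
np.savez("chk2.npz",a=a,b=b)
o=np.zeros((590,800,3),np.uint8)
o[:290,:]=cv2.resize(a[262:291,350:430],None,fx=10,fy=10,interpolation=cv2.INTER_CUBIC)
o[300:590]=cv2.resize(b[202:231,240:320],None,fx=10,fy=10,interpolation=cv2.INTER_CUBIC)
cv2.imwrite("pics/chk2.png",o[:,:,::-1])
for c,im in (("scene",a),("top",b)):
    h=cv2.cvtColor(im,cv2.COLOR_RGB2HSV); m=((h[...,0]<8)|(h[...,0]>172))&(h[...,1]>150)&(h[...,2]>90)
    n,l,s,ce=cv2.connectedComponentsWithStats(m.astype(np.uint8))
    for i in range(1,n):
        if s[i,4]>5 and 200<ce[i][1]<300: print(c,ce[i],s[i])
E
```

```text
t 10.86 tcp [ 0.3862 -0.3203  0.1501] F [-0.5 -0.4  0.1] open 0.002
scene [337.18181818 229.57575758] [334 227   7   6  33]
scene [381.  288.5] [379 286   5   6  18]
top [312.22222222 238.33333333] [309 235   7   7  36]
```

View pics/chk2.png

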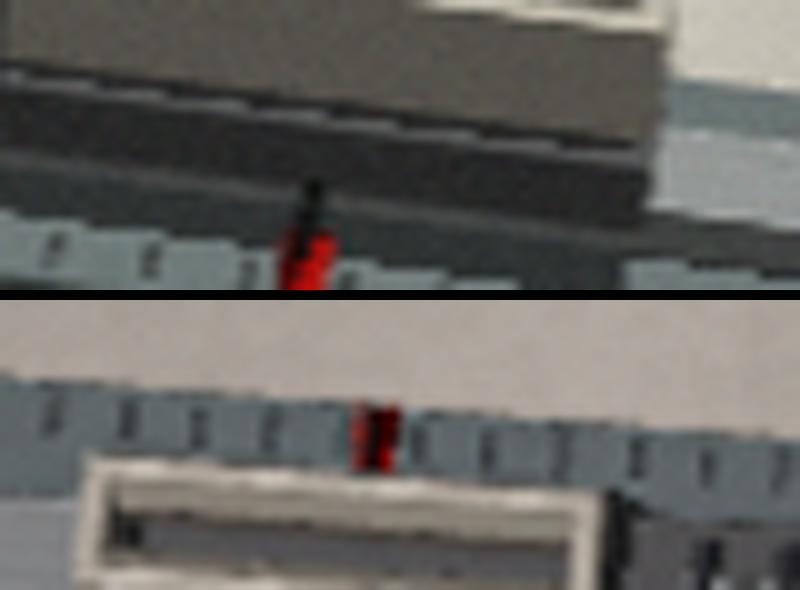

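The top view shows the pointer at column ≈377, in the middle of the mark (355–400), so it is centred. Now the lever.

```bash
python3 - <<'E'
from h import *
np.set_printoptions(precision=4,suppress=True)
B=tri({"top":(312.2,238.3),"scene":(337.2,229.6)}); print("ball",B)
S=np.array([.5788,.2234,0]); piv=S-.105*yh(); print("in rail frame",(B[0]-piv)@np.c_[xh(),yh()])
arm.move_j(np.load("jlever.npy")); 
a=piv-.085*xh(); arm.move_straight(a+[0,0,.066],velocity=.2,stop_force=10); st()
hit=arm.move_straight(piv-.012*xh()+[0,0,.066],velocity=.08,stop_force=25); o=st()
print(hit,"rel",(o["tcp_pos"]-piv)@xh())
hit2=False if hit else arm.move_straight(piv+.012*xh()+[0,0,.066],velocity=.03,stop_force=12); o=st()
print(hit2,"rel",(o["tcp_pos"]-piv)@xh())
a,d=arm.capture("scene"); cv2.imwrite("pics/lever.png",cv2.resize(a[200:310,260:460],None,fx=4,fy=4,interpolation=cv2.INTER_CUBIC)[:,:,::-1])
E
```

```text
ball (array([0.5377, 0.1241, 0.0984]), [np.float64(0.0016776977305208857), np.float64(0.0016776977305208772)])
in rail frame [-0.0319  0.0024]
t 13.22 tcp [0.485  0.1262 0.0667] F [-0.4 -0.1  0.2] open 0.0
t 13.8 tcp [0.5268 0.1231 0.0675] F [-5.6  0.9 15.5] open -0.007
True rel -0.04268461236188075
t 13.8 tcp [0.5268 0.1231 0.0675] F [-5.6  0.9 15.5] open -0.007
False rel -0.04268461236188075
```

View pics/lever.png

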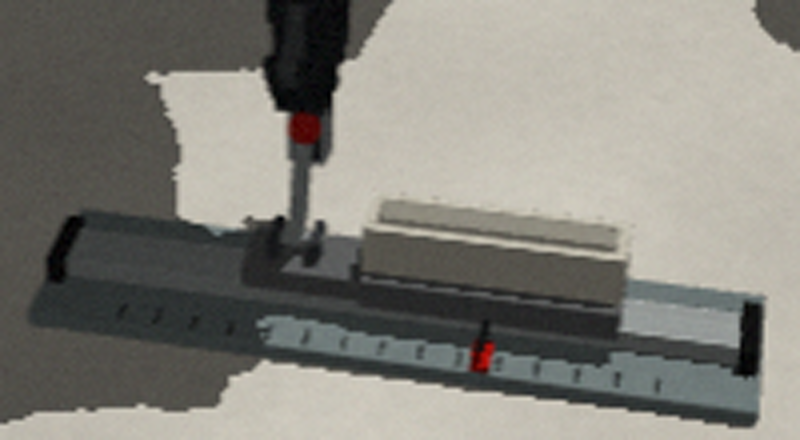

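The ball met the wider part of the fingers above the tips (15 N upwards on the tool) and stopped my push early. The pointer is still on the mark. I'll back off and push with the fingertips higher up, following the ball's arc.

```bash
python3 - <<'E'
from h import *
np.set_printoptions(precision=4,suppress=True)
S=np.array([.5788,.2234,0]); piv=S-.105*yh(); W=lambda x,z: piv+x*xh()+[0,0,z]
arm.move_straight(W(-.070,.067),velocity=.15); arm.move_straight(W(-.070,.089),velocity=.15); st()
for x,z,v,f in ((-.045,.089,.1,20),(-.02,.090,.06,20),(0,.083,.06,20),(.03,.074,.04,14)):
    h=arm.move_straight(W(x,z),velocity=v,stop_force=f); o=st(); print(h,"rel",(o["tcp_pos"]-piv)@xh())
    if h: break
a,d=arm.capture("scene"); cv2.imwrite("pics/lever2.png",cv2.resize(a[200:310,260:460],None,fx=4,fy=4,interpolation=cv2.INTER_CUBIC)[:,:,::-1])
h=cv2.cvtColor(a,cv2.COLOR_RGB2HSV); m=((h[...,0]<8)|(h[...,0]>172))&(h[...,1]>150)&(h[...,2]>60)
n,l,s,ce=cv2.connectedComponentsWithStats(m.astype(np.uint8))
for i in range(1,n):
    if s[i,4]>5 and 200<ce[i][1]<300: print(ce[i],s[i])
print("expected locked ball px",proj("scene",piv+.0424*xh()+[0,0,.0864]))
E
```

```text
t 14.47 tcp [0.501  0.1253 0.0897] F [ 0.6  0.2 -0.2] open -0.003
t 14.87 tcp [0.5242 0.1227 0.0883] F [-0.7 -1.8 -0.2] open 0.001
False rel -0.04527741951207501
t 15.43 tcp [0.5493 0.1206 0.0898] F [0.3 0.4 0.2] open 0.0
False rel -0.020068234785424452
t 15.93 tcp [0.5694 0.1188 0.0827] F [ 0.  -0.1 -0.1] open -0.0
False rel 0.00010937280227217793
t 16.52 tcp [0.5901 0.1169 0.0758] F [-9.9  0.8 14. ] open -0.001
True rel 0.02093312643584527
[329.4259 253.9074] [326 250   8   9  54]
[380.2759 289.    ] [378 285   6   8  29]
expected locked ball px [[327.8884 253.7502]]
```

The ball is at the predicted locked pixel (329,254 against 328,254) and the push ended on the stop. Retreating, then grasping the mirror.

```bash
python3 - <<'E'
from h import *
np.set_printoptions(precision=4,suppress=True)
S=np.array([.5788,.2234,0]); piv=S-.105*yh(); W=lambda x,z: piv+x*xh()+[0,0,z]
arm.move_straight(W(0,.085),velocity=.15); arm.move_straight(W(-.01,.2),velocity=.25)
arm.let_go()
M=np.array([.5702,-.302,0]); q=quat(np.radians(-3.5),-1)
arm.reach(M+[0,0,.17],q); st()
a,d=arm.capture("scene"); b,db=arm.capture("top"); np.savez("pre.npz",a=a,b=b,d=d,db=db)
o=np.zeros((590,800,3),np.uint8)
o[:290]=cv2.resize(b[204:262,215:375],None,fx=5,fy=5,interpolation=cv2.INTER_CUBIC)
o[300:590]=cv2.resize(a[190:290,100:376],None,fx=2.9,fy=2.9,interpolation=cv2.INTER_CUBIC)[:290,:800]
cv2.imwrite("pics/pre.png",o[:,:,::-1])
print("hit",arm.move_straight(M+[0,0,.055],velocity=.15,stop_force=10)); st()
arm.grasp(40); st()
E
```

```text
t 19.82 tcp [ 0.5707 -0.3009  0.1702] F [-0.3  0.5 -0.1] open 1.001
hit False
t 20.84 tcp [ 0.5707 -0.3022  0.056 ] F [ 0.9 -0.1  0.5] open 0.998
t 21.52 tcp [ 0.5703 -0.3021  0.0551] F [ 0.5 -0.1  1.8] open 0.089
```

View pics/pre.png

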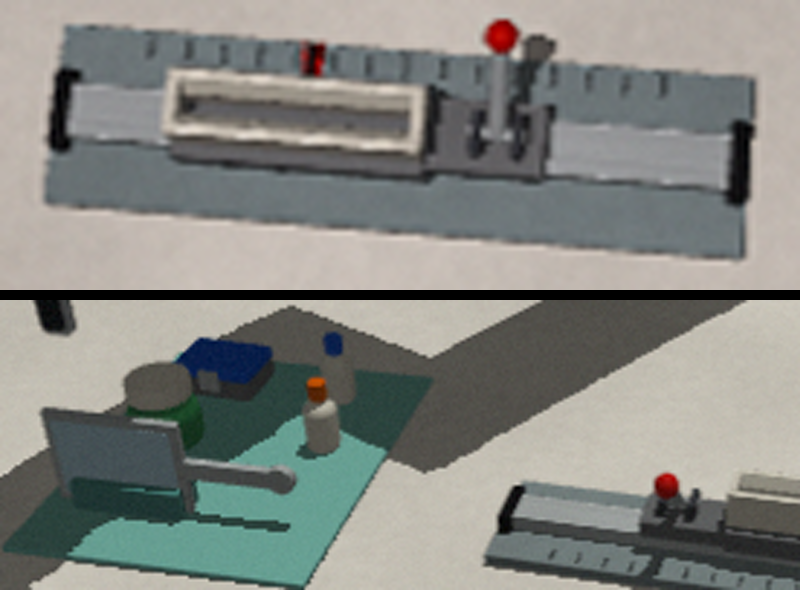

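The stand is locked with the pointer on the mark, and the gripper is closed on about 8 mm. Now I'll measure the slot from this picture, lift the mirror and look at it in the hand.

```bash
python3 - <<'E'
from h import *
np.set_printoptions(precision=4,suppress=True)
X=on_z("top",(np.array([(167,68),(431,87),(424,157),(162,137)],float)+.5)/5-.5+[215,204],.068)
e=X[1]-X[0]+X[2]-X[3]; print("holder c",X.mean(0),"yaw",np.degrees(np.arctan2(e[0],-e[1])))
arm.move_straight([.5703,-.302,.18],velocity=.15); st()
q=quat(YAW,-1); S=np.array([.5788,.2234,0]); G=S+.006*yh()
arm.reach(G+[0,0,.18],q); o=st()
a,d=arm.capture("scene"); b,db=arm.capture("top"); np.savez("hold.npz",a=a,b=b,d=d,db=db)
s=arm.silhouettes("mirror","scene")[0]; P=cloud("scene",s["region"],d); P=P[(P[:,2]>.1)&(P[:,0]>.5)]
u=(P-o["tcp_pos"])@np.c_[xh(),yh(),[0,0,1]]; print(s["score"],len(P),"rel TCP: min",np.percentile(u,1,0),"max",np.percentile(u,99,0))
cv2.imwrite("pics/hold.png",cv2.resize(a[130:300,260:520],None,fx=3,fy=3,interpolation=cv2.INTER_CUBIC)[:,:,::-1])
E
```

```text
holder c [0.5771 0.2222 0.068 ] yaw -5.166410857802333
t 22.51 tcp [ 0.5699 -0.3018  0.179 ] F [-1.3  1.2 -0.9] open 0.088
t 24.43 tcp [0.5797 0.2285 0.18  ] F [ 0.1  0.1 -1.9] open 0.086
0.65 2302 rel TCP: min [-0.0031 -0.0593 -0.0479] max [0.0071 0.1308 0.0309]
```

View pics/hold.png

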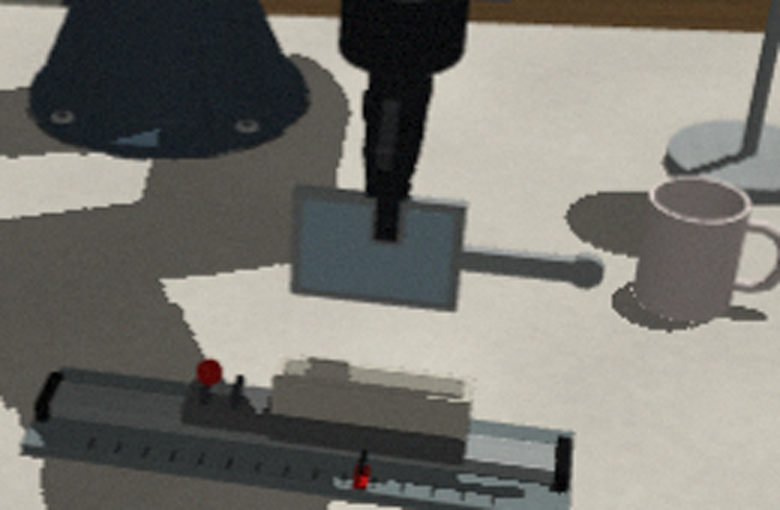

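The mirror is held level: top edge 31 mm above the TCP, bottom 48–49 mm below, head centre about 5 mm to -y, as expected. I'll insert it guarded.

```bash
python3 - <<'E'
from h import *
S=np.array([.5788,.2234,0]); G=S+.0055*yh()
f0=st()["ft_force"]
for z,v,f in ((.120,.12,12),(.108,.05,12),(.100,.03,10),(.086,.02,10)):
    h=arm.move_straight(G+[0,0,z],velocity=v,stop_force=f); o=st(); print(h,np.round(o["ft_force"]-f0,1))
    if h: break
a,d=arm.capture("scene"); cv2.imwrite("pics/ins.png",cv2.resize(a[170:300,280:480],None,fx=4,fy=4,interpolation=cv2.INTER_CUBIC)[:,:,::-1])
E
```

```text
t 24.58 tcp [0.5797 0.2286 0.18  ] F [-0.  -0.5 -2.4] open 0.088
t 25.23 tcp [0.5796 0.2289 0.1206] F [ 0.4  0.  -2.4] open 0.088
False [0.4 0.5 0. ]
t 25.62 tcp [0.5791 0.2288 0.1078] F [ 0.4 -0.6 -1.2] open 0.083
False [ 0.4 -0.1  1.2]
t 26.04 tcp [0.5792 0.2288 0.0998] F [ 1.4 -0.3 -1.4] open 0.087
False [1.5 0.2 1.1]
t 26.6 tcp [0.5796 0.229  0.0891] F [ 0.5 -0.1  5.7] open 0.088
True [0.5 0.5 8.1]
```

The mirror bottomed at TCP z = 0.0891, against 0.089 predicted for the slot floor, with negligible side force. I'll release, retreat and check.

```bash
python3 - <<'E'
from h import *
np.set_printoptions(precision=4,suppress=True)
arm.let_go(); o=st(); p=o["tcp_pos"]
arm.move_straight(p+[0,0,.11],velocity=.15); j=arm.observe()["joint_positions"].copy(); j[0]-=1.0; arm.move_j(j); arm.pause(.3); st()
a,d=arm.capture("scene"); b,db=arm.capture("top")
s=arm.silhouettes("mirror","scene")[0]; P=cloud("scene",s["region"],d); P=P[(P[:,2]>.06)&(P[:,0]>.5)]
print("mirror z max",np.percentile(P[:,2],[90,98]),"y",np.percentile(P[:,1],[1,99]))
o=np.zeros((595,800,3),np.uint8)
o[:310]=cv2.resize(a[208:301,240:480],None,fx=800/240,fy=310/93,interpolation=cv2.INTER_CUBIC)
o[315:595]=cv2.resize(b[204:260,215:375],None,fx=5,fy=5,interpolation=cv2.INTER_CUBIC)
cv2.imwrite("pics/fin.png",o[:,:,::-1])
i0={c:np.load(c+"0.npz")["p"] for c in ("top",)}
for n in "drops_a drops_b jar case mug pills".split():
    for q in arm.silhouettes(n,"top")[:2]: print(n,round(q["score"],2),np.array(q["location"]))
E
```

```text
t 27.38 tcp [0.5789 0.2287 0.0884] F [-0.8  0.1  0.1] open 0.998
t 30.71 tcp [ 0.5051 -0.363   0.1975] F [ 0.1 -0.2 -0.2] open 1.003
mirror z max [0.1158 0.1197] y [0.1692 0.3606]
drops_a 0.63 [429.5 263. ]
drops_a 0.45 [437.5 294.6]
drops_b 0.63 [429.5 263. ]
drops_b 0.45 [437.5 294.6]
jar 0.6 [477.2 263.1]
jar 0.28 [448.7 254.9]
case 0.65 [478.2 299.9]
mug 0.65 [174.9 322.5]
pills 0.94 [324.7 163.2]
```

View pics/fin.png

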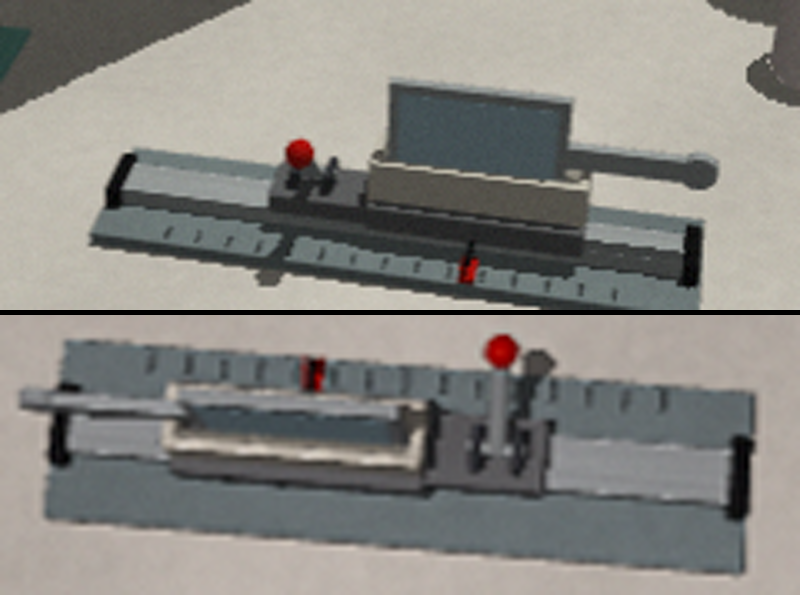

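The mirror stands in the slot with its top edge at z ≈ 0.120, which is exactly 40 + 80 mm. The pointer is on the mark (top crop, column 314), the ball is over on the far side (500,350), and the other things haven't moved. Handing in.

```bash
python3 -c "
from h import *
arm.close_job(); st()"
```

```text
the job is handed in; nothing more can be done
the job is handed in; nothing more can be done
```

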